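# Stow the biscuits and slide the chest shut

### The job

Stand the open tub of crescent biscuits upright on the floor of the chest's open bay and let go of it. Then slide the wooden hatch along its track, past its catch, until it is fully closed against the rubber strip on the end frame, with the small spring pin in its leading edge pushed in, and stays so; push it steadily, slowly over the last few centimetres, and never harder than about 20 N (2 kg), and leave the other things on the table where they are.

Things in the scene. Friction and masses are not known exactly. Their poses are not given: they have to be found in the camera images.
- tub: Open rectangular white plastic tub full of crescent biscuits, 100 (its x) by 62 (its y) by 65 high (z) mm, about 0.3 kg, walls 3 mm, biscuits up to 45 mm high inside. Origin at the centre of its underside. It stands on the table to the robot's left and can be gripped from above across its 62 mm width.
- chest: Fixed white chest, 170 mm wide (x = -85 to 85), y = -235 to 240 mm; origin on its underside. Its y axis is the track and points to the closing end. Open bay: inside y = 0 to 190, x = -77 to 77 mm, to the +y side. The -y side is a deck under the hatch. Side tracks 8 mm wide rise to 112 mm along both long sides; the wooden end frame (y = 190 to 240) rises to 124 mm.
- bay_floor (a point): Centre of the bay's floor (the whole bay, also the part that the hatch may cover), 8 mm above the table. Axes as the chest's.
- grip (a point): Middle of the top of the upstanding wooden rib on the hatch, 139 mm above the table. The rib is 110 mm across the track (chest x), 14 mm thick along it (chest y), and stands 31 mm above the hatch's plate, whose top is 108 mm above the table. Its centre lies 130 mm behind the hatch's leading edge. Axes as the chest's.
- hatch (a joint): Position of the 150 x 200 x 9 mm hatch along its track (m): its leading edge is at chest y = 0.19 - value; larger is more open. It slides at about 4 N, more if fast. It closes on a dark rubber strip, on a plate that draws out of the end frame: the closed value differs each time, 0.002 to 0.042. From 9 to 3 mm before closed a roller catch resists, 10-12 N in all, then yields; then a hard stop.
- mug: Bystander: white mug, 80 mm wide, 92 mm high, origin at centre of underside.
- spice_jar: Bystander: glass jar with steel cap, 44 mm wide, 85 mm high, origin at centre of underside.
- mixing_bowl: Bystander: steel bowl 120 mm wide, 60 mm high, origin at centre of underside.
- sugar_tin: Bystander: bare metal can 80 mm wide, 95 mm high, origin at centre of underside.
- spoon: Bystander: spoon lying on the table, origin at centre of underside.
- pin (a joint): Steel spring pin, 8 mm thick, in the hatch's leading edge, 45 mm to chest +x of its middle. How far it is pressed in (m): 0 sticking out 8 mm, about 0.008 when the hatch's leading edge is closed against the rubber strip. Its spring gives 1.5 to 4 N.
There are look-alikes about, which are no part of the job. Leave any green or orange look-alike of the tub alone.

How it is judged:
By the outcome, as a careful person would: the job done as asked, in the order asked, and still so for the second after the job is handed in, with the robot touching nothing.
It also fails if it takes over 72 s, if anything falls off the work surface, if the arm or the gripper's body presses on something with over 40 N, if the wrist force passes 120 N, or if a joint passes its speed limit or range.

### The arm

A 6-joint arm with a two-finger parallel gripper is mounted at the origin on the work surface. World frame = base frame: x ahead of the robot, y to its left, z up, the work surface at z = 0. Lengths are in mm, angles in rad, forces in N, time in s.
With the tool pointing down it reaches from about 275 to 725 mm from the base axis. Payload 5.6 kg.
Tool frame: the origin (TCP) lies on the mounting face of the last link; the fingertips stand bot.tcp_to_tips ahead of it and the grasp point (between the pads) lies 155 mm ahead of it (bot.tcp_to_tips is the distance from the TCP to the fingertips, in mm); z points along the fingers, y is the line along which they close (so a half turn about z gives the same grasp; the last joint's range is limited). The gripper opens to 85 mm and grips with 20 to 120 N. Pads are 22 mm wide; open, the fingers measure 114 mm over their backs; the gripper's body (76 mm by 85 mm) begins 54 mm behind the grasp point. The pads swing forward as they close: fully open they stand 13 mm farther back than shut.
Start: joints at [1.554, 0.255, 0.108, 0, -1.424, -0.285], TCP at [163.454, 525.144, 404.683] pointing down, gripper open.
Joint ranges: [-2.95, 2.95], [-1.21, 1.97], [-1.09, 1.5], [-2.87, 1.71], [-2.94, -0.07], [-3.05, 3.05]. Speed limits (rad/s): [2.57, 2.57, 3.14, 3.14, 3.14, 3.14].

### API

Orientations are given as a rotation vector (axis times angle).
In Python, from cell import bot gives the robot as it stands.
- The arm moves only by the tool arm_command, never from a script. Its arguments are lists of equal length, an entry for each row: "slide": the shift along the tool's x, y, z in m, a list of three; "rotation": the turn, a rotation vector about the tool's x, y, z in degrees, a list of three; "claw": the finger opening in m, from 0 to 0.0854. In form: {"slide": [[x, y, z], ...], "rotation": [[wx, wy, wz], ...], "claw": [claw, ...]}. A call has 1 to 8 rows; each row shifts and turns the commanded pose from where the row before left it, along the tool's axes as they then stand; what a row does not reach is not made up. A row lasts 1/10 s, in which the tool goes at most 50 mm and 8.59 degrees, less where a joint would pass 70% of its speed; a pose out of reach is approached as far as the arm can. A call is refused whole if a number of a shift passes 0.05 or a number of a turn 8.59, either way. A call with a gripper value outside its range is refused whole. The fingers move at their own pace and stop on an object; "newtons" is the grip in N (left out, the last holds). Time passes only in rows, so rows that do not move let the fingers close. It gives the time, the measured TCP pose, the force, the opening and the grip force at its end, in the units of the state.
- bot.observe(): the state, without advancing time (a new reading comes with each control period).
- bot.get_image(name): name is "scene" or "side" or "wrist"; returns (picture, depth): 400x640x3 uint8, red, green, blue; 400x640 float32, mm along the optical axis (not along the pixel's ray), 0 where there is no reading.
- bot.camera_params(name): a dict with "K" (3x3 intrinsics, pixels), "k1" (the pictures are not rectified: a ray, as slopes to the right and down, at radius r is drawn at 1 + k1 r^2 times it, then the intrinsics apply), "cam_to_world" (4x4, takes a point from camera to world coordinates). Camera axes: x right, y down, z forward; pixel columns grow to the right and rows downward; lengths in mm; the calibration is good to about 2 mm. A picture is of the moment at which its call begins: read the wrist's pose just before it. camera_params takes no time and is no camera call; for the wrist camera it gives the pose at the moment of the call.
- bot.job_done(): hands the job in; it is judged then, once.
Trained networks look in the newest picture that a camera, given by its name, has taken for a name from the list of things; names that differ only in an ending like _2 or _b are one class to them, and where a whole thing is asked for, a point or a joint stands for the part that bears it (a point fixed in the world has none). Each returns a list of dicts, best first, with "conf" (0 to 1); they miss things now and then, are a little off and sometimes report something else, mostly with a low value. They report only what shows in the picture. A call takes as long as a camera call. They do not tell look-alikes from the thing itself.
- bot.look_for(camera, target): "box" ([left, top, width, height] in pixels, round what is visible of it).
The state is a dict: "t": time; "q": joint angles; "qd": joint speeds; "joint_efforts": joint torques, N m; "eef_pos": TCP position; "tool_rot": TCP orientation; "force": force on the tool from outside, world axes, zero at the start; "wrist_torque": the same for the moment, N m; "width": finger opening in mm; "grasp_force": force on a finger pad.
Only numpy, scipy, OpenCV 4.12 (cv2) and the standard library are available. Lean on these libraries where they do the work, as an engineer would, in place of code of your own. Each camera call takes 0.05 s, during which the arm holds its last target. There are 200 camera calls.

## Working session

There is one attempt and no reset: what is moved stays moved. The work goes in short steps, Python scripts to look and compute and a tool call to move; the robot and the scene stay as the last step left them, time stands still between calls to the robot, and variables do not carry over. Pictures are saved under pics/ and viewed, at most 10 in all, crops included, and the job is handed in when it is done.

Besides the shell and the picture viewer there is one more tool, called after ">>>" in YAML: its name, and indented under it one key for each argument. arm_command: Moves the arm, as the interface text tells. Its arguments: {"type":"object","properties":{"slide":{"type":"array","items":{"type":"array","items":{"type":"number"}}},"rotation":{"type":"array","items":{"type":"array","items":{"type":"number"}}},"claw":{"type":"array","items":{"type":"number"}},"newtons":{"type":"number"}},"required":["slide","rotation","claw"]}

```bash
mkdir -p pics; ls; python3 - <<'E'
from cell import bot
import cv2,numpy as np
s=bot.observe();print(s, bot.tcp_to_tips)
ims=[]
for c in("scene","side"):
    im,d=bot.get_image(c);np.savez(f"{c}.npz",im=im,d=d);p=bot.camera_params(c);print(c,p)
    cv2.imwrite(f"pics/{c}0.png",im[:,:,::-1])
    for t in("tub","chest","grip"):
        for r in bot.look_for(c,t)[:4]:print(c,t,r)
E
```

```text
pics
{'t': 0.0, 'q': array([ 1.55362894e+00,  2.55714245e-01,  1.07006175e-01, -4.69115818e-04,
       -1.42390660e+00, -2.84608613e-01]), 'qd': array([ 0.00070856,  0.00033758, -0.0015286 ,  0.00059443, -0.00028288,
       -0.00028213]), 'joint_efforts': array([ 2.93355752e-04, -3.86631203e+01,  2.37939191e+01,  5.36539122e+00,
       -6.26817753e-03,  1.14163970e-05]), 'eef_pos': array([163.34891575, 524.99990518, 403.8142756 ]), 'tool_rot': array([ 3.10403872e+00, -4.72058984e-01, -3.41340132e-04]), 'force': array([0.4532615 , 1.06386713, 0.3182224 ]), 'wrist_torque': array([ 0.02386898, -0.00352867, -0.02587378]), 'grasp_force': 0.0, 'width': 85.07986680917642} 173.4
scene {'K': array([[395.15665378,   0.        , 317.96821031],
       [  0.        , 395.15665378, 198.9736999 ],
       [  0.        ,   0.        ,   1.        ]]), 'k1': -0.037675808752244806, 'cam_to_world': array([[ 3.97429252e-01,  5.68379551e-01, -7.20412851e-01,
         1.26337155e+03],
       [ 9.17406034e-01, -2.28652769e-01,  3.25705512e-01,
        -3.20997771e+02],
       [ 2.03999596e-02, -7.90355994e-
[... 589 characters left out ...]
   1.        ]]), 'k1': -0.1203895383065915, 'cam_to_world': array([[ 9.93115595e-01, -9.83560797e-02,  6.36199388e-02,
         4.06977486e+02],
       [-1.16440811e-01, -7.69723084e-01,  6.27668632e-01,
        -8.06176184e+02],
       [-1.27652904e-02, -6.30755464e-01, -7.75876660e-01,
         1.15964584e+03],
       [ 0.00000000e+00,  0.00000000e+00,  0.00000000e+00,
         1.00000000e+00]])}
side tub {'box': [284.9, 104.8, 20.1, 28.4], 'conf': 0.96}
side tub {'box': [284.7, 133.7, 34.5, 26.5], 'conf': 0.6}
side tub {'box': [244.3, 150.9, 28.8, 26.1], 'conf': 0.58}
side chest {'box': [302.4, 149.9, 110.9, 157.4], 'conf': 0.65}
side grip {'box': [332.8, 212.7, 76.5, 66.5], 'conf': 0.8}
```

View pics/scene0.png

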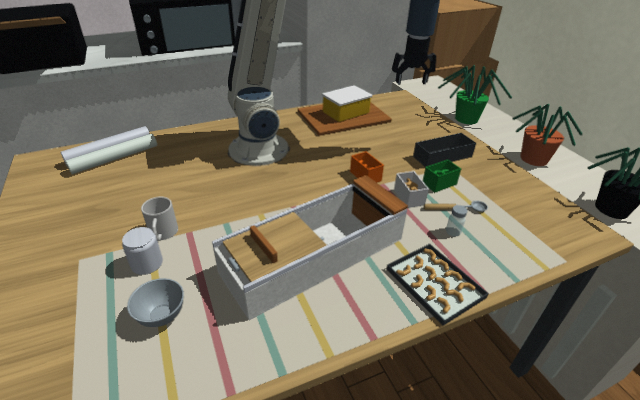

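View pics/side0.png

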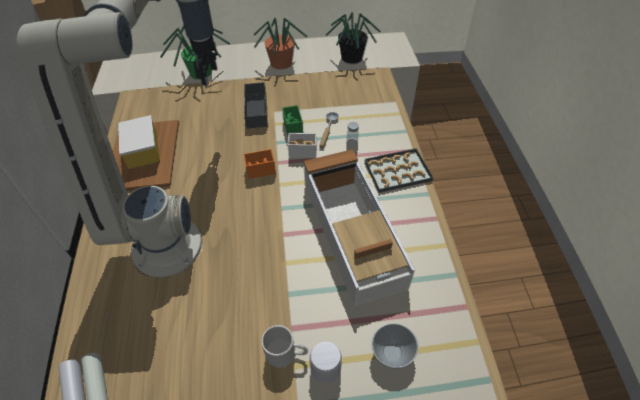

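Candidates for the tub in the scene view: white (411,189), green (442,176), orange (367,167). The description says white, at side view (301,147). The chest's closing end frame is at (380,194), and the hatch rib at (263,244).

```bash
cat > h.py <<'E'
import numpy as np,cv2
from cell import bot
def cloud(im,d,p):
    K=p["K"];v,u=np.mgrid[:400,:640].astype(np.float32)
    n=cv2.undistortPoints(np.stack([u.ravel(),v.ravel()],1)[:,None].astype(np.float64),K,np.array([p["k1"],0,0,0,0.]))[:,0]
    P=np.c_[n*d.reshape(-1,1),d.ravel()]
    T=p["cam_to_world"];W=P@T[:3,:3].T+T[:3,3]
    W[d.ravel()<=0]=np.nan
    return W.reshape(400,640,3)
def rect(P):
    (c,s,a)=cv2.minAreaRect(P[:,:2].astype(np.float32));return np.round(c,1),np.round(s,1),round(a,1)
E
python3 - <<'E'
from h import *
for c in("scene","side"):
    z=np.load(c+".npz");W=cloud(z["im"],z["d"],bot.camera_params(c))
    def at(u,v):print(c,(u,v),np.round(W[v,u],0))
    def box(n,b,lo,hi):
        x,y,w,h=b;m=np.zeros((400,640),bool);m[y:y+h,x:x+w]=1
        m&=(W[...,2]>lo)&(W[...,2]<hi);print(c,n,m.sum(),rect(W[m]),np.round(np.median(W[m],0),0))
    if c=="scene":
        box("tubrim",(394,168,36,42),57,72);box("chest",(205,172,205,150),100,118);box("frame",(345,172,65,45),119,130);box("rib",(245,220,35,45),128,146);box("hatch",(215,205,112,72),104,111)
    else:
        box("tubrim",(284,130,36,30),57,72);box("chest",(300,148,115,160),100,118);box("frame",(300,148,60,30),119,130);box("rib",(345,235,50,25),128,146)
    for t,b in {"scene":[("green",(425,160,36,30)),("orange",(348,150,38,35)),("jar",(448,200,22,30)),("mug",(140,196,40,45))],"side":[]}[c]:box(t,b,50,95)
im=np.load("scene.npz")["im"]
cv2.imwrite("pics/tubcrop.png",cv2.resize(im[140:250,330:490,::-1],None,fx=5,fy=5,interpolation=2))
E
```

```text
scene tubrim 182 (array([463.9, 385.1]), array([122. , 118.5]), 81.1) [470. 356.  62.]
scene chest 5568 (array([586.5, -23.2]), array([174.7, 473.7]), 11.8) [ 620. -115.  109.]
scene frame 759 (array([542.9, 184.3]), array([174.2,  55.2]), 12.6) [553. 183. 124.]
scene rib 271 (array([ 616.7, -164.3]), array([110.8,  14.9]), 12.7) [ 623. -164.  138.]
scene hatch 3645 (array([ 606.9, -119.4]), array([173.9, 265. ]), 12.3) [ 617. -131.  108.]
scene green 294 (array([453.1, 455.1]), array([ 81.7, 196.7]), 17.2) [446. 493.  59.]
scene orange 242 (array([308.5, 283.5]), array([104.2,  65.5]), 7.3) [311. 284.  59.]
scene jar 266 (array([654.6, 383. ]), array([43.6, 40.1]), 63.8) [661. 377.  77.]
scene mug 900 (array([ 380.1, -399.4]), array([ 78.5, 179.7]), 66.2) [ 361. -388.   78.]
side tubrim 139 (array([463.2, 359.7]), array([71.4, 99.6]), 82.0) [461. 360.  63.]
side chest 4146 (array([586.4, -20.8]), array([173.7, 478.3]), 11.9) [ 604. -119.  108.]
side frame 615 (array([543.8, 185.4]), array([169.4,  58.1]), 10.5) [542. 184. 124.]
side rib 226 (array([ 615.1, -164.8]), array([109. ,  16.9]), 11.6) [ 614. -166.  137.]
```

View pics/tubcrop.png

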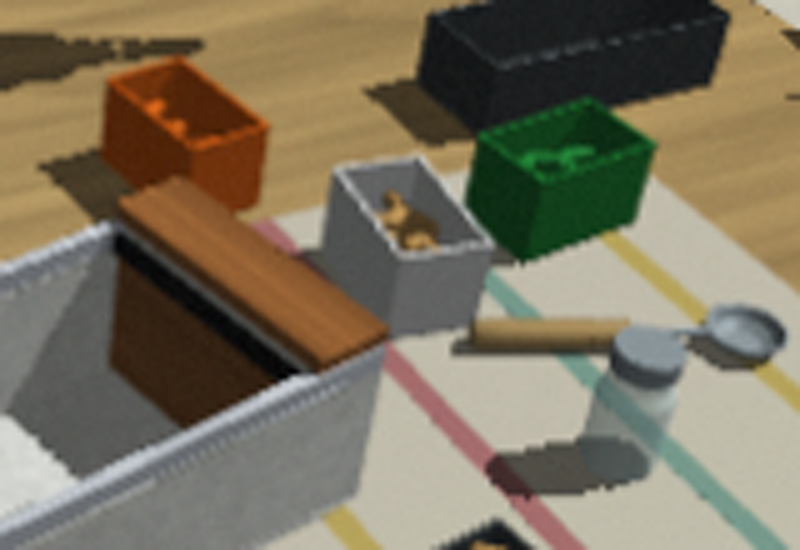

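The crop confirms the white tub with tan crescents, at about (463,357). I'll go above it for a close look.

>>> arm_command:
  slide:
    - [0.024,0.005,0]
    - [0.048,0.01,0]
    - [0.048,0.01,0]
    - [0.048,0.01,0]
    - [0.048,0.01,0]
    - [0.048,0.01,0]
    - [0.048,0.01,0]
    - [0.024,0.005,0]
  rotation:
    - [0,0,0]
    - [0,0,0]
    - [0,0,0]
    - [0,0,0]
    - [0,0,0]
    - [0,0,0]
    - [0,0,0]
    - [0,0,-8.5]
  claw: [0.0854,0.0854,0.0854,0.0854,0.0854,0.0854,0.0854,0.0854]

```text
t: 1.2
eef_pos: [466.1, 356.3, 404.4]
tool_rot: [3.131, -0.242, 0.0]
force: [-0.1, 0.8, 0.3]
width: 85.3
grasp_force: 0.0
```

```bash
python3 - <<'E'
from h import *
s=bot.observe();print(s["t"],s["eef_pos"],s["tool_rot"],s["force"])
p=bot.camera_params("wrist");im,d=bot.get_image("wrist");W=cloud(im,d,p)
print(np.round(p["cam_to_world"],2))
for b in bot.look_for("wrist","tub"):print(b)
np.savez("w1.npz",im=im,d=d,W=W);cv2.imwrite("pics/w1.png",im[:,:,::-1])
E
```

```text
1.2 [466.12707724 356.2799345  404.41889124] [ 3.13149045e+00 -2.41950462e-01  3.22516560e-04] [-0.08446236  0.79210512  0.31251454]
[[-1.5000e-01 -9.4000e-01 -2.9000e-01  5.4113e+02]
 [-9.9000e-01  1.5000e-01  4.0000e-02  3.4511e+02]
 [ 0.0000e+00  3.0000e-01 -9.5000e-01  3.7314e+02]
 [ 0.0000e+00  0.0000e+00  0.0000e+00  1.0000e+00]]
{'box': [288.1, 135.4, 58.3, 93.3], 'conf': 0.9}
{'box': [147.0, 176.6, 111.8, 81.9], 'conf': 0.72}
{'box': [355.4, 235.5, 59.4, 97.7], 'conf': 0.72}
```

View pics/w1.png

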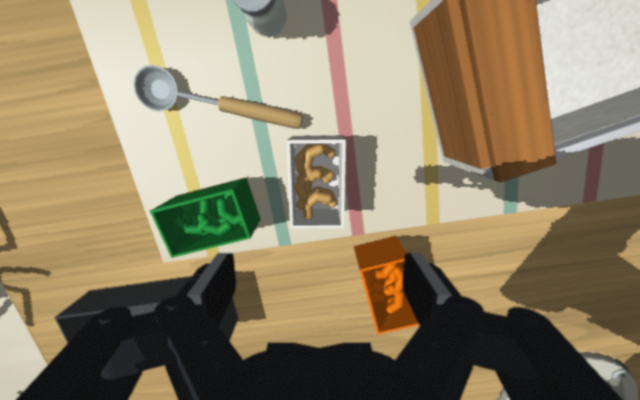

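The white tub is at (318,182), the green one at (207,218), the orange one at (385,285), and the spoon handle ends at (300,122). Next I measure the rim.

```bash
python3 - <<'E'
from h import *
z=np.load("w1.npz");W=z["W"]
def box(n,b,lo,hi):
    x,y,w,h=b;m=np.zeros((400,640),bool);m[y:y+h,x:x+w]=1
    m&=(W[...,2]>lo)&(W[...,2]<hi);print(n,m.sum(),rect(W[m]),np.round(np.median(W[m],0),0))
box("tub",(280,128,75,108),58,75);box("green",(145,170,120,95),58,75);box("orange",(350,230,60,60),58,75);box("frame",(410,0,150,180),119,130)
for u,v in((302,121),(288,138),(344,138),(290,226),(342,226),(250,232)):print(u,v,np.round(W[v,u]))
E
```

```text
tub 950 (array([464.6, 359.7]), array([ 62.1, 100.1]), 81.5) [466. 359.  64.]
green 1141 (array([439.4, 498.9]), array([ 62.7, 101.1]), 5.9) [439. 502.  64.]
orange 285 (array([342.3, 295.2]), array([30.2, 56. ]), 7.0) [355. 302.  64.]
frame 11688 (array([534.9, 185.2]), array([150.6,  51.9]), 10.9) [539. 187. 123.]
302 121 [533. 367.   1.]
288 138 [516. 388.  -1.]
344 138 [505. 318.   1.]
290 226 [422. 397.  65.]
342 226 [413. 338.  66.]
250 232 [419. 447.  57.]
```

>>> arm_command:
  slide:
    - [-0.002,-0.003,0.02]
    - [0,0,0.04]
    - [0,0,0.045]
    - [0,0,0.045]
    - [0,0,0.035]
    - [0,0,0.015]
    - [0,0,0]
    - [0,0,0]
  rotation:
    - [0,0,0]
    - [0,0,0]
    - [0,0,0]
    - [0,0,0]
    - [0,0,0]
    - [0,0,0]
    - [0,0,0]
    - [0,0,0]
  claw: [0.0854,0.0854,0.0854,0.0854,0.0854,0.0854,0.0854,0.055]
  newtons: 30

```text
t: 2.1
eef_pos: [462.0, 362.3, 205.5]
tool_rot: [-3.132, 0.24, -0.001]
force: [0.5, 0.4, 1.4]
width: 73.6
grasp_force: 0.0
```

>>> arm_command:
  slide:
    - [0,0,0]
    - [0,0,0]
    - [0,0,0]
    - [0,0,0]
    - [0,0,0]
  rotation:
    - [0,0,0]
    - [0,0,0]
    - [0,0,0]
    - [0,0,0]
    - [0,0,0]
  claw: [0.05,0.05,0.05,0.05,0.05]

```text
t: 2.6
eef_pos: [462.2, 362.2, 206.5]
tool_rot: [-3.13, 0.24, -0.003]
force: [-2.1, 0.3, 6.5]
width: 61.4
grasp_force: 35.7
```

>>> arm_command:
  slide:
    - [0,0,-0.02]
    - [0,0,-0.04]
    - [0,0,-0.045]
    - [0,0,-0.04]
    - [0,0,-0.02]
    - [0,0,0]
  rotation:
    - [0,0,0]
    - [0,0,0]
    - [0,0,0]
    - [0,0,0]
    - [0,0,0]
    - [0,0,0]
  claw: [0.05,0.05,0.05,0.05,0.05,0.05]

```text
t: 3.2
eef_pos: [462.3, 362.0, 373.4]
tool_rot: [-3.126, 0.24, -0.007]
force: [0.1, 0.0, -3.3]
width: 61.4
grasp_force: 34.8
```

>>> arm_command:
  slide:
    - [0.011,0.0205,0]
    - [0.022,0.041,0]
    - [0.022,0.041,0]
    - [0.022,0.041,0]
    - [0.022,0.041,0]
    - [0.022,0.041,0]
    - [0.022,0.041,0]
    - [0.011,0.0205,0]
  rotation:
    - [0,0,0]
    - [0,0,0]
    - [0,0,0]
    - [0,0,0]
    - [0,0,0]
    - [0,0,0]
    - [0,0,0]
    - [0,0,0]
  claw: [0.05,0.05,0.05,0.05,0.05,0.05,0.05,0.05]

```text
t: 4.0
eef_pos: [570.4, 51.4, 367.5]
tool_rot: [3.131, -0.245, -0.005]
force: [0.0, 1.6, -2.5]
width: 61.8
grasp_force: 34.7
```

>>> arm_command:
  slide:
    - [0,0,0]
    - [0,0,0]
    - [0,0,0]
    - [0,0,0]
    - [0,0,0]
  rotation:
    - [0,0,-5]
    - [0,0,-5.7]
    - [0,0,-5]
    - [0,0,-5]
    - [0,0,0]
  claw: [0.05,0.05,0.05,0.05,0.05]

```text
t: 4.5
eef_pos: [569.9, 54.5, 367.7]
tool_rot: [-3.124, -0.326, 0.005]
force: [-0.8, -0.2, -3.2]
width: 61.5
grasp_force: 34.7
```

```bash
python3 - <<'E'
from h import *
s=bot.observe();print(s["t"],s["eef_pos"],s["tool_rot"],s["force"],s["width"])
p=bot.camera_params("wrist");im,d=bot.get_image("wrist");W=cloud(im,d,p)
np.savez("w2.npz",im=im,d=d,W=W);cv2.imwrite("pics/w2.png",im[:,:,::-1])
for c in("scene","side"):
    i2,d2=bot.get_image(c);np.savez(c+"2.npz",im=i2,d=d2,W=cloud(i2,d2,bot.camera_params(c)))
E
```

```text
4.5 [569.85776558  54.53814932 367.67525198] [-3.1243686  -0.32639143  0.00519679] [-0.75176051 -0.24028572 -3.24278732] 61.47242185369025
```

View pics/w2.png

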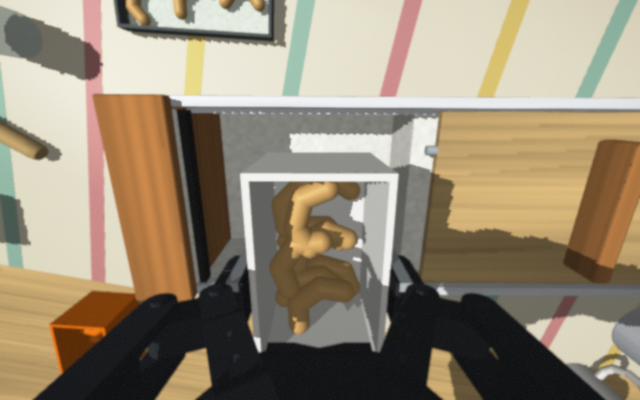

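The tub hangs aligned over the bay. The hatch edge is at u≈427 with the pin at (431,150), and the dark strip is at u≈190.

```bash
cat >> h.py <<'E'
A=np.radians(11.9);ex=np.array([np.cos(A),np.sin(A)]);ey=np.array([-ex[1],ex[0]])
C0=np.array([586.5,-22])-2.5*ey
def ch(P):
    q=np.asarray(P)[...,:2]-C0;return np.round(np.stack([q@ex,q@ey,np.asarray(P)[...,2]],-1),1)
E
python3 - <<'E'
from h import *
W=np.load("w2.npz")["W"]
for u,v in((100,150),(168,150),(180,150),(186,150),(190,150),(197,150),(204,150),(212,150),(433,150),(440,150),(431,220),(440,220),(590,220),(300,102),(300,107),(245,176),(395,176),(320,176)):print(u,v,ch(W[v,u]))
print(ch([570,54.5,0]))
E
```

```text
100 150 [ 31.7 334.9   0.5]
168 150 [ 47.7 192.6 122.8]
180 150 [ 45.8 190.6 108.5]
186 150 [ 46.1 185.1 110.3]
190 150 [ 45.7 183.3 107.2]
197 150 [ 41.7 190.6  76.9]
204 150 [ 39.7 190.6  61. ]
212 150 [ 37.  190.6  40.4]
433 150 [ 45.8  -8.8 107.4]
440 150 [ 45.9 -13.8 108.5]
431 220 [-13.1 -13.9 108.2]
440 220 [-13.3 -21.7 107.8]
590 220 [  -8.2 -135.5  120.7]
300 102 [ 81.5  95.3 111.7]
300 107 [ 78.   95.5 110.5]
245 176 [ 51.  110.3 226.1]
395 176 [ 50.8  51.3 225. ]
320 176 [ 51.   80.9 225.9]
[-0.4 80.8  0. ]
```

>>> arm_command:
  slide:
    - [0,0,0.02]
    - [0,0,0.035]
    - [0,0,0.035]
    - [0,0,0.03]
    - [0,0,0.015]
    - [0,0,0.008]
    - [0,0,0]
  rotation:
    - [0,0,0]
    - [0,0,0]
    - [0,0,0]
    - [0,0,0]
    - [0,0,0]
    - [0,0,0]
    - [0,0,0]
  claw: [0.05,0.05,0.05,0.05,0.05,0.05,0.05]

```text
t: 5.35
eef_pos: [570.0, 54.5, 225.7]
tool_rot: [3.124, 0.325, -0.003]
force: [0.3, -0.2, -2.7]
width: 61.7
grasp_force: 34.6
```

>>> arm_command:
  slide:
    - [0,0,0.003]
    - [0,0,0.003]
    - [0,0,0.002]
    - [0,0,0]
  rotation:
    - [0,0,0]
    - [0,0,0]
    - [0,0,0]
    - [0,0,0]
  claw: [0.05,0.05,0.05,0.05]

```text
t: 5.75
eef_pos: [570.2, 54.5, 218.8]
tool_rot: [-3.125, -0.326, -0.0]
force: [-0.4, -0.5, -3.2]
width: 61.0
grasp_force: 34.7
```

>>> arm_command:
  slide:
    - [0,0,0.002]
    - [0,0,0.001]
    - [0,0,0.001]
    - [0,0,0]
  rotation:
    - [0,0,0]
    - [0,0,0]
    - [0,0,0]
    - [0,0,0]
  claw: [0.05,0.05,0.05,0.05]

```text
t: 6.15
eef_pos: [570.3, 54.6, 214.7]
tool_rot: [3.125, 0.326, 0.0]
force: [-0.5, 0.0, -2.9]
width: 61.5
grasp_force: 34.7
```

>>> arm_command:
  slide:
    - [0,0,0.001]
    - [0,0,0.001]
    - [0,0,0]
  rotation:
    - [0,0,0]
    - [0,0,0]
    - [0,0,0]
  claw: [0.05,0.05,0.05]

```text
t: 6.45
eef_pos: [570.3, 54.5, 214.5]
tool_rot: [3.124, 0.327, 0.002]
force: [-4.4, -0.4, 8.7]
width: 61.3
grasp_force: 36.1
```

The tub is on the floor, so I release and rise.

>>> arm_command:
  slide:
    - [0,0,0]
    - [0,0,0]
    - [0,0,0]
    - [0,0,-0.01]
    - [0,0,-0.02]
    - [0,0,-0.04]
    - [0,0,-0.045]
    - [0,0,-0.045]
  rotation:
    - [0,0,0]
    - [0,0,0]
    - [0,0,0]
    - [0,0,0]
    - [0,0,0]
    - [0,0,0]
    - [0,0,0]
    - [0,0,0]
  claw: [0.08,0.08,0.08,0.08,0.08,0.08,0.08,0.08]

```text
t: 7.25
eef_pos: [569.9, 54.3, 375.1]
tool_rot: [3.124, 0.326, 0.0]
force: [0.1, 0.4, 0.4]
width: 79.8
grasp_force: 0.0
```

```bash
python3 - <<'E'
from h import *
s=bot.observe();print(s["t"],s["eef_pos"],s["tool_rot"],s["force"],s["width"])
p=bot.camera_params("wrist");im,d=bot.get_image("wrist");W=cloud(im,d,p)
np.savez("w3.npz",im=im,d=d,W=W);cv2.imwrite("pics/w3.png",im[:,:,::-1])
m=(W[...,2]>66)&(W[...,2]<80);c=ch(W[m]);k=(abs(c[:,0])<74)&(c[:,1]>10)&(c[:,1]<140);print(k.sum(),rect(c[k]),np.median(c[k],0))
E
```

```text
7.25 [569.93931076  54.31653136 375.11833934] [3.12429676e+00 3.25961263e-01 4.54527017e-04] [0.11851292 0.40775669 0.43678555] 79.75092759100892
1257 (array([ 2.9, 81.3]), array([ 62.3, 100.3]), 90.0) [ 5.3 81.7 72.3]
```

View pics/w3.png

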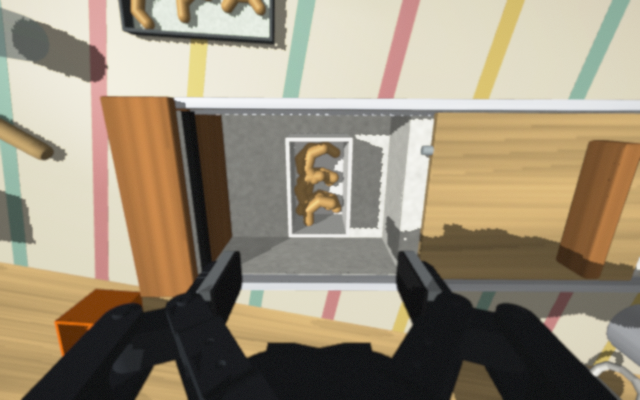

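The tub is upright at chest (3,81) with its rim at 72 mm, and it is clear. Next I move behind the rib.

>>> arm_command:
  slide:
    - [0,0.025,0]
    - [0,0.045,0]
    - [0,0.045,0]
    - [0,0.045,0]
    - [0,0.045,0]
    - [0,0.035,0]
    - [0,0.015,0]
    - [0,0,0]
  rotation:
    - [0,0,0]
    - [0,0,0]
    - [0,0,0]
    - [0,0,0]
    - [0,0,0]
    - [0,0,0]
    - [0,0,0]
    - [0,0,0]
  claw: [0,0,0,0,0,0,0,0]
  newtons: 60

```text
t: 8.1
eef_pos: [622.9, -196.9, 372.3]
tool_rot: [3.125, 0.321, -0.001]
force: [-1.1, 0.1, 0.0]
width: 0.2
grasp_force: 0.0
```

```bash
python3 - <<'E'
from h import *
s=bot.observe();print(s["t"],ch(s["eef_pos"]),s["q"],s["force"],s["width"])
E
```

```text
8.1 [  -0.4 -176.2  372.3] [-6.75029059e-02  4.73195734e-01  3.46355955e-01  2.83889806e-04
 -1.44438394e+00  1.84329813e+00] [-1.12303512  0.09830463  0.00326506] 0.20157911282442642
```

>>> arm_command:
  slide:
    - [0,0,0]
    - [0,0,0]
    - [0,0,0]
    - [0,0,0]
    - [0,0,0]
    - [0,0,0]
    - [0,0,0]
    - [0,0,0]
  rotation:
    - [0,0,8.2]
    - [0,0,8.2]
    - [0,0,8.2]
    - [0,0,8.2]
    - [0,0,8.2]
    - [0,0,8.2]
    - [0,0,8.2]
    - [0,0,8.2]
  claw: [0,0,0,0,0,0,0,0]

```text
t: 8.9
eef_pos: [622.9, -193.5, 373.2]
tool_rot: [-2.799, 1.425, -0.001]
force: [0.1, -0.8, -0.1]
width: 0.2
grasp_force: 0.0
```

>>> arm_command:
  slide:
    - [0,0,0]
    - [0,0,0]
    - [0,0,0]
    - [0,0,0.02]
    - [0,0,0.03]
    - [0,0,0.02]
    - [0,0,0.01]
    - [0,0,0]
  rotation:
    - [0,0,8.2]
    - [0,0,8.2]
    - [0,0,8]
    - [0,0,0]
    - [0,0,0]
    - [0,0,0]
    - [0,0,0]
    - [0,0,0]
  claw: [0,0,0,0,0,0,0,0]

```text
t: 9.7
eef_pos: [622.6, -194.0, 291.7]
tool_rot: [2.44, -1.977, -0.003]
force: [-0.1, 0.5, -0.1]
width: 0.1
grasp_force: 0.0
```

```bash
cat > st.py <<'E'
from h import *
from scipy.spatial.transform import Rotation as R
s=bot.observe();r=R.from_rotvec(s["tool_rot"]).as_matrix();f=s["force"]
print(s["t"],ch(s["eef_pos"]),"toolx deg in chest",np.degrees(np.arctan2(r[1,0],r[0,0]))-11.9,"F chest x,y,z",np.round([f[:2]@ex,f[:2]@ey,f[2]],1))
E
python3 st.py
```

```text
9.7 [-1.000e-01 -1.733e+02  2.917e+02] toolx deg in chest -89.93545305611539 F chest x,y,z [ 0.   0.5 -0.1]
```

>>> arm_command:
  slide:
    - [-0.002,0,0.001]
    - [-0.002,0,0.001]
    - [-0.002,0,0]
    - [-0.002,0,0]
    - [-0.002,0,0]
    - [-0.002,0,0]
    - [-0.002,0,0]
    - [-0.002,0,0]
  rotation:
    - [0,0,0]
    - [0,0,0]
    - [0,0,0]
    - [0,0,0]
    - [0,0,0]
    - [0,0,0]
    - [0,0,0]
    - [0,0,0]
  claw: [0,0,0,0,0,0,0,0]

```text
t: 10.5
eef_pos: [619.7, -179.9, 290.8]
tool_rot: [2.439, -1.979, 0.002]
force: [1.8, -3.7, -1.3]
width: -0.4
grasp_force: 2.5
```

>>> arm_command:
  slide:
    - [-0.002,0,0]
    - [-0.003,0,0]
    - [-0.003,0,0]
    - [-0.003,0,0]
    - [-0.003,0,0]
    - [-0.003,0,0]
    - [-0.003,0,0]
    - [-0.003,0,0]
  rotation:
    - [0,0,0]
    - [0,0,0]
    - [0,0,0]
    - [0,0,0]
    - [0,0,0]
    - [0,0,0]
    - [0,0,0]
    - [0,0,0]
  claw: [0,0,0,0,0,0,0,0]

```text
t: 11.3
eef_pos: [615.1, -157.5, 290.8]
tool_rot: [2.439, -1.979, 0.003]
force: [2.3, -4.8, -1.9]
width: -0.1
grasp_force: 2.9
```

```bash
python3 st.py
```

```text
11.3 [   0.  -136.   290.8] toolx deg in chest -90.0150607941765 F chest x,y,z [ 1.3 -5.2 -1.9]
```

>>> arm_command:
  slide:
    - [-0.004,0,0]
    - [-0.005,0,0]
    - [-0.005,0,0]
    - [-0.005,0,0]
    - [-0.005,0,0]
    - [-0.005,0,0]
    - [-0.005,0,0]
    - [-0.005,0,0]
  rotation:
    - [0,0,0]
    - [0,0,0]
    - [0,0,0]
    - [0,0,0]
    - [0,0,0]
    - [0,0,0]
    - [0,0,0]
    - [0,0,0]
  claw: [0,0,0,0,0,0,0,0]

```text
t: 12.1
eef_pos: [607.2, -119.6, 290.9]
tool_rot: [2.439, -1.979, 0.004]
force: [3.3, -6.4, -2.4]
width: -0.3
grasp_force: 3.7
```

>>> arm_command:
  slide:
    - [-0.005,0,0]
    - [-0.005,0,0]
    - [-0.005,0,0]
    - [-0.005,0,0]
    - [-0.005,0,0]
    - [-0.005,0,0]
    - [-0.005,0,0]
    - [-0.005,0,0]
  rotation:
    - [0,0,0]
    - [0,0,0]
    - [0,0,0]
    - [0,0,0]
    - [0,0,0]
    - [0,0,0]
    - [0,0,0]
    - [0,0,0]
  claw: [0,0,0,0,0,0,0,0]

```text
t: 12.9
eef_pos: [599.1, -80.3, 290.8]
tool_rot: [2.439, -1.979, 0.004]
force: [4.7, -7.2, -3.9]
width: 0.1
grasp_force: 3.7
```

>>> arm_command:
  slide:
    - [-0.005,0,0]
    - [-0.005,0,0]
    - [-0.005,0,0]
    - [-0.005,0,0]
    - [-0.005,0,0]
    - [-0.005,0,0]
    - [-0.004,0,0]
    - [-0.002,0,0]
  rotation:
    - [0,0,0]
    - [0,0,0]
    - [0,0,0]
    - [0,0,0]
    - [0,0,0]
    - [0,0,0]
    - [0,0,0]
    - [0,0,0]
  claw: [0,0,0,0,0,0,0,0]

```text
t: 13.7
eef_pos: [591.7, -44.6, 290.9]
tool_rot: [-2.44, 1.979, -0.003]
force: [4.6, -4.5, -1.7]
width: -0.3
grasp_force: 2.5
```

```bash
python3 st.py; python3 - <<'E'
from h import *
im,d=bot.get_image("wrist");W=cloud(im,d,bot.camera_params("wrist"));cv2.imwrite("pics/w4.png",im[:,:,::-1]);np.savez("w4.npz",W=W)
im,d=bot.get_image("scene");W=cloud(im,d,bot.camera_params("scene"));np.savez("s4.npz",W=W,im=im)
c=ch(W);m=(c[...,2]>104)&(c[...,2]<112)&(abs(c[...,0])<60)
print("plate y max",np.percentile(c[m][:,1],[50,80,90,95,98,99.5]))
E
```

```text
13.7 [  0.4 -20.7 290.9] toolx deg in chest -89.99586191421346 F chest x,y,z [ 3.6 -5.3 -1.7]
plate y max [  39.5    103.54   123.7    185.     193.008 2011.34 ]
```

View pics/w4.png

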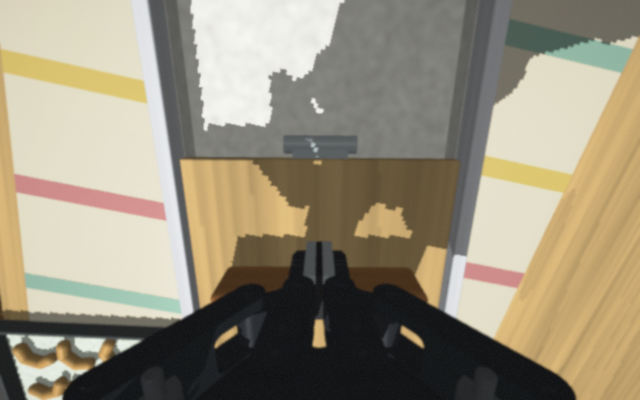

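The wrist view shows the hatch's rear edge at v≈158, with the fingers centred on the rib. About 57 mm remain, so I slow down.

>>> arm_command:
  slide:
    - [-0.002,0,0]
    - [-0.003,0,0]
    - [-0.003,0,0]
    - [-0.003,0,0]
    - [-0.003,0,0]
    - [-0.002,0,0]
    - [-0.002,0,0]
    - [-0.002,0,0]
  rotation:
    - [0,0,0]
    - [0,0,0]
    - [0,0,0]
    - [0,0,0]
    - [0,0,0]
    - [0,0,0]
    - [0,0,0]
    - [0,0,0]
  claw: [0,0,0,0,0,0,0,0]

```text
t: 14.6
eef_pos: [587.5, -25.1, 291.0]
tool_rot: [-2.439, 1.979, -0.003]
force: [3.8, -5.1, -2.3]
width: -0.2
grasp_force: 2.5
```

>>> arm_command:
  slide:
    - [-0.002,0,0]
    - [-0.002,0,0]
    - [-0.002,0,0]
    - [-0.002,0,0]
    - [-0.0015,0,0]
    - [-0.0015,0,0]
    - [-0.001,0,0]
    - [-0.001,0,0]
  rotation:
    - [0,0,0]
    - [0,0,0]
    - [0,0,0]
    - [0,0,0]
    - [0,0,0]
    - [0,0,0]
    - [0,0,0]
    - [0,0,0]
  claw: [0,0,0,0,0,0,0,0]

```text
t: 15.4
eef_pos: [584.7, -12.3, 291.0]
tool_rot: [-2.439, 1.979, -0.002]
force: [3.7, -4.2, -1.6]
width: -0.1
grasp_force: 2.1
```

```bash
python3 st.py; python3 - <<'E'
from h import *
im,d=bot.get_image("scene");W=cloud(im,d,bot.camera_params("scene"));c=ch(W)
cv2.imwrite("pics/s5.png",cv2.resize(im[160:290,200:410,::-1],None,fx=3.8,fy=3.8,interpolation=2))
E
```

```text
15.4 [  0.3  12.4 291. ] toolx deg in chest -90.00041429297579 F chest x,y,z [ 2.8 -4.9 -1.6]
```

View pics/s5.png

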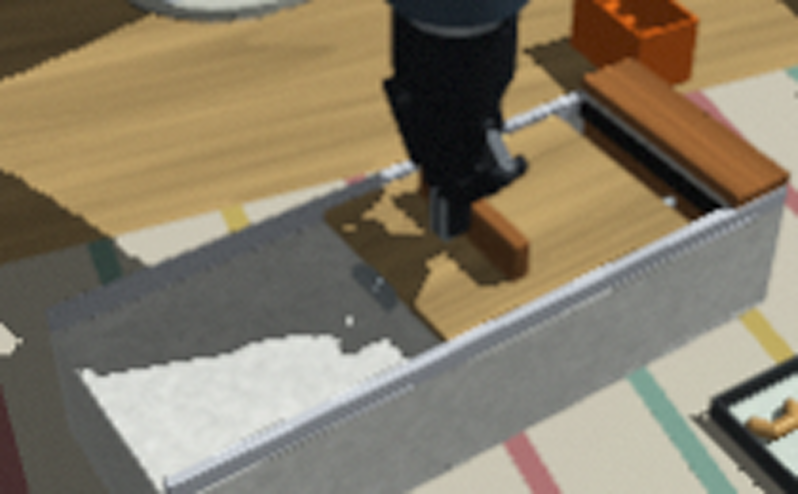

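The gap to the strip is about 24 mm and the pin points at it. I continue at 1 mm per row.

>>> arm_command:
  slide:
    - [-0.001,0,0]
    - [-0.001,0,0]
    - [-0.001,0,0]
    - [-0.001,0,0]
    - [-0.001,0,0]
    - [-0.001,0,0]
    - [-0.001,0,0]
    - [-0.001,0,0]
  rotation:
    - [0,0,0]
    - [0,0,0]
    - [0,0,0]
    - [0,0,0]
    - [0,0,0]
    - [0,0,0]
    - [0,0,0]
    - [0,0,0]
  claw: [0,0,0,0,0,0,0,0]

```text
t: 16.25
eef_pos: [583.0, -4.4, 291.1]
tool_rot: [-2.439, 1.979, -0.002]
force: [3.7, -3.8, 0.2]
width: -0.2
grasp_force: 2.1
```

>>> arm_command:
  slide:
    - [-0.001,0,0]
    - [-0.001,0,0]
    - [-0.001,0,0]
    - [-0.001,0,0]
  rotation:
    - [0,0,0]
    - [0,0,0]
    - [0,0,0]
    - [0,0,0]
  claw: [0,0,0,0]

```text
t: 16.65
eef_pos: [582.2, -0.5, 291.1]
tool_rot: [-2.439, 1.979, -0.002]
force: [4.1, -3.8, -1.1]
width: -0.0
grasp_force: 2.1
```

>>> arm_command:
  slide:
    - [-0.001,0,0]
    - [-0.001,0,0]
  rotation:
    - [0,0,0]
    - [0,0,0]
  claw: [0,0]

```text
t: 16.85
eef_pos: [581.8, 1.5, 291.1]
tool_rot: [-2.439, 1.979, -0.002]
force: [3.5, -3.5, -1.3]
width: -0.6
grasp_force: 2.1
```

>>> arm_command:
  slide:
    - [-0.001,0,0]
    - [-0.001,0,0]
  rotation:
    - [0,0,0]
    - [0,0,0]
  claw: [0,0]

```text
t: 17.05
eef_pos: [581.5, 3.0, 291.1]
tool_rot: [2.44, -1.979, 0.004]
force: [5.2, -7.9, -1.6]
width: -0.1
grasp_force: 4.1
```

```bash
python3 st.py
```

```text
17.05 [  0.3  28.  291.1] toolx deg in chest -89.99621198913754 F chest x,y,z [ 3.5 -8.8 -1.6]
```

Force is rising as the pin and catch engage at TCP y≈28, so closed should be at about 37.

>>> arm_command:
  slide:
    - [-0.001,0,0]
    - [-0.001,0,0]
  rotation:
    - [0,0,0]
    - [0,0,0]
  claw: [0,0]

```text
t: 17.25
eef_pos: [581.3, 4.1, 291.1]
tool_rot: [2.438, -1.978, 0.006]
force: [6.6, -9.7, -3.2]
width: 0.0
grasp_force: 5.8
```

>>> arm_command:
  slide:
    - [-0.001,0,0]
    - [-0.001,0,0]
  rotation:
    - [0,0,0]
    - [0,0,0]
  claw: [0,0]

```text
t: 17.45
eef_pos: [580.9, 5.9, 291.2]
tool_rot: [2.438, -1.978, 0.006]
force: [6.8, -9.9, -2.7]
width: 0.4
grasp_force: 5.6
```

```bash
python3 st.py
```

```text
17.45 [  0.3  31.  291.2] toolx deg in chest -90.00979164346168 F chest x,y,z [  4.6 -11.1  -2.7]
```

>>> arm_command:
  slide:
    - [-0.001,0,0]
    - [-0.001,0,0]
  rotation:
    - [0,0,0]
    - [0,0,0]
  claw: [0,0]

```text
t: 17.65
eef_pos: [580.5, 8.0, 291.1]
tool_rot: [2.438, -1.979, 0.005]
force: [5.4, -9.9, -2.8]
width: 0.1
grasp_force: 5.2
```

>>> arm_command:
  slide:
    - [-0.001,0,0]
  rotation:
    - [0,0,0]
  claw: [0]

```text
t: 17.75
eef_pos: [580.3, 9.0, 291.2]
tool_rot: [2.439, -1.979, 0.005]
force: [6.9, -8.6, -2.7]
width: 0.4
grasp_force: 4.9
```

>>> arm_command:
  slide:
    - [-0.001,0,0]
  rotation:
    - [0,0,0]
  claw: [0]

```text
t: 17.85
eef_pos: [580.0, 10.1, 291.2]
tool_rot: [2.439, -1.979, 0.005]
force: [6.4, -7.8, -2.2]
width: 0.1
grasp_force: 4.7
```

>>> arm_command:
  slide:
    - [-0.0005,0,0]
  rotation:
    - [0,0,0]
  claw: [0]

```text
t: 17.95
eef_pos: [579.9, 10.5, 291.2]
tool_rot: [2.439, -1.979, 0.005]
force: [6.1, -10.7, -3.0]
width: -0.1
grasp_force: 5.7
```

```bash
python3 st.py
```

```text
17.95 [  0.3  35.7 291.2] toolx deg in chest -90.00608233956277 F chest x,y,z [  3.8 -11.7  -3. ]
```

>>> arm_command:
  slide:
    - [-0.0004,0,0]
  rotation:
    - [0,0,0]
  claw: [0]

```text
t: 18.05
eef_pos: [579.9, 10.7, 291.2]
tool_rot: [2.438, -1.978, 0.006]
force: [6.2, -12.3, -3.2]
width: -0.2
grasp_force: 6.3
```

```bash
python3 st.py
```

```text
18.05 [  0.3  35.8 291.2] toolx deg in chest -90.00544895658868 F chest x,y,z [  3.5 -13.3  -3.2]
```

>>> arm_command:
  slide:
    - [-0.0004,0,0]
    - [0,0,0]
  rotation:
    - [0,0,0]
    - [0,0,0]
  claw: [0,0]

```text
t: 18.25
eef_pos: [579.9, 10.8, 291.2]
tool_rot: [2.438, -1.978, 0.007]
force: [6.7, -12.0, -3.6]
width: 0.1
grasp_force: 6.5
```

```bash
python3 st.py; python3 - <<'E'
from h import *
im,d=bot.get_image("scene")
cv2.imwrite("pics/s6.png",cv2.resize(im[165:235,310:410,::-1],None,fx=7.5,fy=7.5,interpolation=2))
E
```

```text
18.25 [  0.3  35.9 291.2] toolx deg in chest -90.01127965865521 F chest x,y,z [  4.1 -13.1  -3.6]
```

View pics/s6.png

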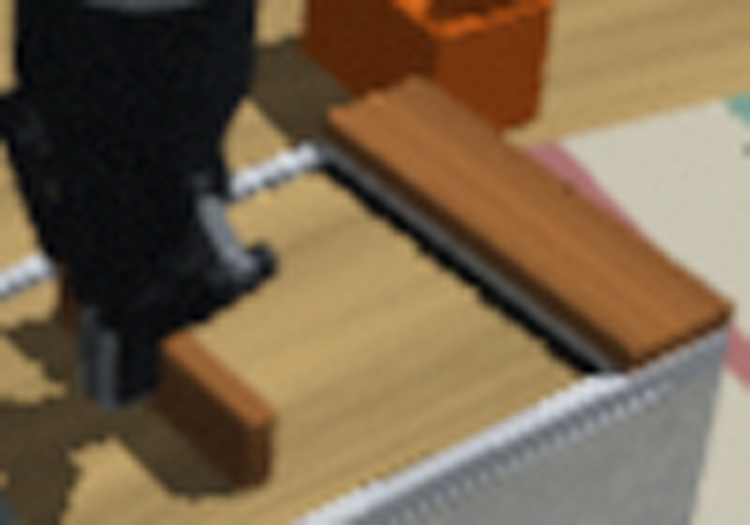

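The hatch edge lies against the dark strip, with no pin visible. One more gentle press will confirm the hard stop.

>>> arm_command:
  slide:
    - [-0.0005,0,0]
    - [0,0,0]
  rotation:
    - [0,0,0]
    - [0,0,0]
  claw: [0,0]

```text
t: 18.5
eef_pos: [579.9, 10.9, 291.2]
tool_rot: [2.437, -1.978, 0.008]
force: [8.0, -13.2, -4.2]
width: 0.1
grasp_force: 7.3
```

```bash
python3 st.py
```

```text
18.5 [  0.3  36.1 291.2] toolx deg in chest -90.01535042899859 F chest x,y,z [  5.1 -14.6  -4.2]
```

At 14.6 N along the track it no longer advances, so it is on the hard stop. I back off and check.

>>> arm_command:
  slide:
    - [0.002,0,0]
    - [0.006,0,0]
    - [0.01,0,0]
    - [0,0,-0.02]
    - [0,0,-0.04]
    - [0,0,-0.04]
    - [0.04,0,-0.02]
    - [0.04,0,0]
  rotation:
    - [0,0,0]
    - [0,0,0]
    - [0,0,0]
    - [0,0,0]
    - [0,0,0]
    - [0,0,0]
    - [0,0,0]
    - [0,0,0]
  claw: [0,0,0,0,0,0,0,0]

```text
t: 19.3
eef_pos: [599.5, -83.1, 415.2]
tool_rot: [-2.439, 1.972, -0.009]
force: [0.7, -0.1, -0.1]
width: 0.1
grasp_force: 0.0
```

```bash
python3 st.py; python3 - <<'E'
from h import *
im,d=bot.get_image("scene");W=cloud(im,d,bot.camera_params("scene"));c=ch(W)
cv2.imwrite("pics/s7.png",cv2.resize(im[165:260,290:410,::-1],None,fx=6,fy=6,interpolation=2))
m=(c[...,2]>125)&(c[...,2]<143)&(abs(c[...,0])<60)&(abs(c[...,1]-48)<40);print("rib",rect(c[m]))
im,d=bot.get_image("side");W=cloud(im,d,bot.camera_params("side"));c=ch(W)
m=(c[...,2]>125)&(c[...,2]<143)&(abs(c[...,0])<60)&(abs(c[...,1]-48)<40);print("rib side",rect(c[m]))
E
```

```text
19.3 [ 1.000e-01 -6.000e+01  4.152e+02] toolx deg in chest -89.82647237377934 F chest x,y,z [ 0.7 -0.2 -0.1]
rib (array([ 0.3, 50.7]), array([ 15.6, 111.3]), 89.8)
rib side (array([-17.7,  52.1]), array([17.5, 76.1]), 88.5)
```

View pics/s7.png

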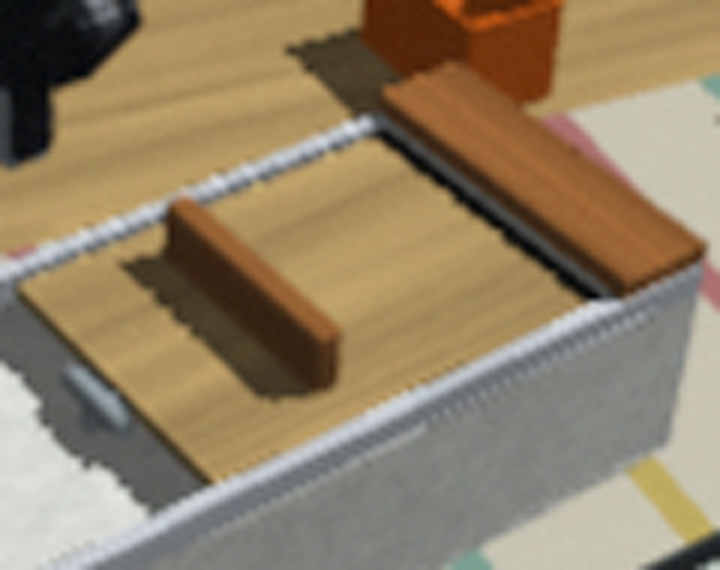

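The retreat left the hatch in place. A light touch on the rib will verify it did not spring back: contact should come at TCP y≈36.

>>> arm_command:
  slide:
    - [-0.04,0,0]
    - [-0.04,0,0.02]
    - [0,0,0.04]
    - [0,0,0.04]
    - [0,0,0.018]
    - [-0.005,0,0]
    - [-0.005,0,0]
    - [0,0,0]
  rotation:
    - [0,0,0]
    - [0,0,0]
    - [0,0,0]
    - [0,0,0]
    - [0,0,0]
    - [0,0,0]
    - [0,0,0]
    - [0,0,0]
  claw: [0,0,0,0,0,0,0,0]

```text
t: 20.2
eef_pos: [581.1, 6.1, 294.6]
tool_rot: [-2.439, 1.976, -0.003]
force: [0.2, -0.8, -0.5]
width: -0.1
grasp_force: 0.0
```

>>> arm_command:
  slide:
    - [-0.002,0,0]
    - [-0.001,0,0]
    - [0,0,0]
  rotation:
    - [0,0,0]
    - [0,0,0]
    - [0,0,0]
  claw: [0,0,0]

```text
t: 20.5
eef_pos: [580.1, 8.5, 293.3]
tool_rot: [-2.439, 1.978, -0.001]
force: [-0.5, -0.6, 0.5]
width: -0.2
grasp_force: 0.0
```

```bash
python3 st.py
```

```text
20.5 [  0.   33.6 293.3] toolx deg in chest -89.9844356022539 F chest x,y,z [-0.7 -0.5  0.5]
```

>>> arm_command:
  slide:
    - [-0.001,0,0]
    - [-0.0005,0,0]
    - [0,0,0]
  rotation:
    - [0,0,0]
    - [0,0,0]
    - [0,0,0]
  claw: [0,0,0]

```text
t: 20.8
eef_pos: [579.7, 9.8, 292.7]
tool_rot: [2.44, -1.979, 0.0]
force: [-0.5, 0.3, 0.0]
width: -0.0
grasp_force: 0.1
```

>>> arm_command:
  slide:
    - [-0.0005,0,0]
    - [-0.0005,0,0]
    - [0,0,0]
  rotation:
    - [0,0,0]
    - [0,0,0]
    - [0,0,0]
  claw: [0,0,0]

```text
t: 21.1
eef_pos: [579.7, 10.1, 292.8]
tool_rot: [2.439, -1.979, 0.002]
force: [0.8, -4.7, -0.3]
width: -0.1
grasp_force: 2.5
```

```bash
python3 st.py
```

```text
21.1 [-1.000e-01  3.530e+01  2.928e+02] toolx deg in chest -90.0027585230178 F chest x,y,z [-0.1 -4.8 -0.3]
```

>>> arm_command:
  slide:
    - [-0.0005,0,0]
    - [-0.0005,0,0]
    - [0,0,0]
  rotation:
    - [0,0,0]
    - [0,0,0]
    - [0,0,0]
  claw: [0,0,0]

```text
t: 21.4
eef_pos: [579.6, 10.4, 292.8]
tool_rot: [2.438, -1.978, 0.003]
force: [2.8, -8.0, -1.9]
width: 0.2
grasp_force: 4.3
```

>>> arm_command:
  slide:
    - [-0.0005,0,0]
    - [-0.0005,0,0]
    - [0,0,0]
  rotation:
    - [0,0,0]
    - [0,0,0]
    - [0,0,0]
  claw: [0,0,0]

```text
t: 21.7
eef_pos: [579.6, 10.7, 292.8]
tool_rot: [2.437, -1.978, 0.005]
force: [3.5, -12.5, -2.7]
width: -0.2
grasp_force: 6.0
```

```bash
python3 st.py
```

```text
21.7 [ -0.   35.9 292.8] toolx deg in chest -90.01989264971508 F chest x,y,z [  0.8 -13.   -2.7]
```

It is stiff from 5 to 13 N at the same position as before, so the hatch is firmly closed. I withdraw and hand in.

>>> arm_command:
  slide:
    - [0.002,0,0]
    - [0.006,0,0]
    - [0.01,0,0]
    - [0,0,-0.02]
    - [0,0,-0.04]
    - [0,0,-0.03]
    - [0,0,-0.01]
    - [0,0,0]
  rotation:
    - [0,0,0]
    - [0,0,0]
    - [0,0,0]
    - [0,0,0]
    - [0,0,0]
    - [0,0,0]
    - [0,0,0]
    - [0,0,0]
  claw: [0,0,0,0,0,0,0,0]

```text
t: 22.5
eef_pos: [583.0, -5.1, 394.3]
tool_rot: [-2.437, 1.977, -0.003]
force: [-0.3, -0.2, -1.5]
width: 0.2
grasp_force: 0.0
```

```bash
python3 st.py; python3 - <<'E'
from h import *
im,d=bot.get_image("scene");c=ch(cloud(im,d,bot.camera_params("scene")))
m=(c[...,2]>125)&(c[...,2]<143)&(abs(c[...,0])<60)&(abs(c[...,1]-48)<40);print("rib",rect(c[m]))
print(bot.job_done())
E
```

```text
22.5 [1.000e-01 1.980e+01 3.943e+02] toolx deg in chest -89.99586492106536 F chest x,y,z [-0.3 -0.1 -1.5]
rib (array([ 1. , 50.7]), array([ 16.4, 109.4]), 89.1)
the job is handed in; nothing more can be done
None
```

The white tub of biscuits is standing upright in the bay, and the hatch is pushed past its catch against the strip, measured at under about 17 N; I handed in at 22.5 s, with the pin judged pushed in because it no longer showed in the camera view.

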